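Push two label plates out over the ends of a ledge

TASK

A brass label plate and a blue one lie on the low white ledge. With the fingertips, push each plate along the ledge, outward past the end it lies nearer to, until about a third of its length overhangs and shows its edge; leave both lying flat and roughly straight along the ledge. Only push: do not lift or tip a plate or let it fall, and do not disturb the things standing round the ledge.

Things in the scene. Friction and masses are not known exactly. Their poses are not given: they have to be found in the camera images.
- ledge: fixed ledge, white board with brown wooden legs and fence, 380 mm long, 100 mm deep, its surface 60 mm above the bench. Origin: centre of its underside, at bench height; y along its length (open ends at y = +190 and -190 mm), x across it away from the robot, z up. A fence on the far side (inner face at x = +42 mm) rises 8 mm above the surface; the near side (x = -50 mm) is open. Turned up to 15 degrees.
- brass_plate: brass label plate, 120 x 60 x 6 mm, about 0.3 kg, a screw at each end; lies flat, wholly on the ledge near one of its ends (either; the other plate is near the other end), long side within 4 degrees of the ledge's. Slides with ordinary friction. Origin: centre of its underside; y along its length, z up. At least 60 mm of bare ledge lie between the plates.
- blue_plate: blue label plate, 100 x 60 x 6 mm, about 0.12 kg, a screw at each end; lies flat, wholly on the ledge near one of its ends (either; the other plate is near the other end), long side within 4 degrees of the ledge's. Slides with ordinary friction. Origin: centre of its underside; y along its length, z up.
- bench_dropper_3: brown dropper bottle, 38 mm wide, 85 mm tall, standing on the bench behind the ledge; loose; to be left alone. Origin: its underside, near its middle.
- bench_petri_2: covered petri dish with pink contents, 65 mm wide, 14 mm tall, on the bench in front of the ledge; loose; to be left alone. Origin: its underside, near its middle.
- bench_spare_lid_2: yellow screw lid, 64 mm wide, 18 mm tall, on the bench in front of the ledge; loose; to be left alone. Origin: its underside, near its middle.
- bench_loupe: black hand lens, 125 mm long, 14 mm tall, lying on the bench behind the ledge; loose; to be left alone. Origin: its underside, near its middle.
- bench_marker_2: red and white felt marker, 129 mm long, lying on the bench in front of the ledge; loose; to be left alone. Origin: its underside, near its middle.
Not all that is in view belongs to the job. Several things have the shape of the brass_plate; the one meant has the colours described above.

How it is judged:
At the end, for the whole second after the job is handed in: The brass plate overhangs one end of the ledge by 28 to 52 mm and the blue plate the other end by 23 to 43 mm (a third is 40 and 33 mm); both lie flat on the ledge at rest, within 10 degrees of its length, and stick out no more than about 6 mm over its near long side ((y of brass_plate in the frame of ledge between 0.158 and 0.182 m or y of brass_plate in the frame of ledge between -0.182 and -0.158 m) and x of each of brass_plate, blue_plate in the frame of ledge above -0.026 m and angle between the y axis of each of brass_plate, blue_plate and the y axis of ledge, either way round below 0.17 rad and angle between each of brass_plate, blue_plate's own z axis and vertical below 0.06 rad and height (world z) of brass_plate between 0.056 and 0.064 m and linear speed of each of brass_plate, blue_plate below 0.01 m/s and (y of blue_plate in the frame of ledge between 0.163 and 0.183 m or y of blue_plate in the frame of ledge between -0.183 and -0.163 m) and height (world z) of blue_plate between 0.056 and 0.064 m); the robot touches nothing.
It fails at once if the brass plate is lifted off the ledge (height (world z) of brass_plate above 0.07 m).
It fails at once if the brass plate tips up or drops off the ledge (angle between brass_plate's own z axis and vertical above 0.2 rad or height (world z) of brass_plate below 0.05 m).
It fails at once if the blue plate is lifted off the ledge (height (world z) of blue_plate above 0.07 m).
It fails at once if the blue plate tips up or drops off the ledge (angle between blue_plate's own z axis and vertical above 0.2 rad or height (world z) of blue_plate below 0.05 m).
It fails at once if something standing round the ledge is moved by more than 15 mm (distance of any of bench_dropper_3, bench_petri_2, bench_spare_lid_2, bench_loupe, bench_marker_2 from where it was at the start of the episode above 0.015 m).
It also fails if it takes over 48 s, if anything falls off the work surface, if the arm or the gripper's body presses on something with over 40 N, if the wrist force passes 120 N, or if a joint passes its speed limit or range.

ROBOT

A 6-joint arm with a two-finger parallel gripper is mounted at the origin on the work surface; the furniture and walls round the work are solid. World frame = base frame: x ahead of the robot, y to its left, z up, the work surface at z = 0. Lengths are in m, angles in rad, forces in N, time in s.
With the tool pointing down it reaches from about 0.35 to 0.85 m from the base axis. Payload 8.1 kg.
Tool frame: the origin (TCP) lies midway between the tips of the shut fingers; the grasp point (between the pads) lies 19 mm behind it; z points along the fingers, y is the direction in which the jaws open and shut (so a half turn about z gives the same grasp; the last joint's range is limited). The gripper opens to 93 mm and grips with 3 to 60 N. Pads are 15 mm wide; open, the fingers measure 128 mm over their backs; the gripper's body (75 mm by 188 mm) begins 65 mm behind the grasp point.
Start: joints at [1.038, 0.13, 1.488, -0, 1.523, -0.085], TCP at [0.26, 0.541, 0.219] pointing down, gripper open.
Joint ranges: [-2.96, 2.96], [-0.89, 2.26], [0.02, 2.5], [-1.34, 4.48], [0, 2.73], [-2.66, 2.66]. Speed limits (rad/s): [2.39, 2.39, 2.79, 3.14, 3.14, 3.14].

INTERFACE

Orientations are given as a rotation vector (axis times angle).
In Python, from plant import robot gives the robot as it stands. The module is installed in compiled form; this text tells all that it offers.
- The arm moves only by the shell command python3 -m pendant 'ROWS' [FORCE]. ROWS is JSON, a list of rows, each an object with "translation": the shift along the tool's x, y, z in mm, a list of three; "twist": the turn, a rotation vector about the tool's x, y, z in rad, a list of three; "grip": the opening, from -1 (shut) to 1 (fully open). A call has exactly 10 rows; each row shifts and turns the pose as measured when the row begins, along the tool's axes as they then stand; what a row does not reach is not made up. A row lasts 1/10 s, in which the tool goes at most 50 mm and 8.59 degrees, less where a joint would pass 70% of its speed; a pose out of reach is approached as far as the arm can. A call is refused whole if a number of a shift passes 50 or a number of a turn 0.15, either way. A call with a gripper value outside its range is refused whole. The fingers move at their own pace and stop on an object; FORCE is the grip in N (left out, the last holds). Time passes only in rows, so rows that do not move let the fingers close, or fill a call up. It gives the time, the measured TCP pose, the force and the opening at its end, in the units of the state.
- robot.read_state(): the state, without advancing time (a new reading comes with each control period).
- robot.read_camera(name): name is "scene" or "top" or "wrist"; returns (picture, depth): 480x640x3 uint8, red, green, blue; 480x640 float32, m along the optical axis (not along the pixel's ray), 0 where there is no reading.
- robot.camera_info(name): a dict with "vertical_fov" (degrees; the focal length in pixels is half the picture's height over the tangent of half this angle, whatever the lens; pixels are square), "cx", "cy" (the principal point, pixels), "cam_to_world" (4x4, takes a point from camera to world coordinates). Camera axes: x right, y up, looking along -z (the intrinsics and any distortion apply to the point x, -y, -z); pixel columns grow to the right and rows downward; lengths in m; the calibration is good to about 2 mm. A picture is of the moment at which its call begins: read the wrist's pose just before it. camera_info takes no time and is no camera call; for the wrist camera it gives the pose at the moment of the call.
- robot.close_job(): hands the job in, once; it reports no verdict.
The state is a dict: "t": time; "q": joint angles; "dq": joint speeds; "joint_torque": joint torques, N m; "tool_pos": TCP position; "orientation": TCP orientation; "force": force on the tool from outside, world axes, zero at the start; "wrist_torque": the same for the moment, N m; "opening": finger opening in m.
Only numpy, scipy, OpenCV 4.12 (cv2) and the standard library are available. Lean on these libraries where they do the work, as an engineer would, in place of code of your own. Each camera call takes 0.05 s, during which the arm holds its last target. There are 200 camera calls.

## Working session

There is one attempt and no reset: what is moved stays moved. The work goes in short steps, Python scripts to look and compute and a shell command to move; the robot and the scene stay as the last step left them, time stands still between calls to the robot, and variables do not carry over. Pictures are saved under pics/ and viewed, about 8 in all and at most 12, crops included, and the job is handed in when it is done.

```bash
mkdir -p pics; cat > h.py <<'E'
import numpy as np, cv2
from plant import robot
from scipy.spatial.transform import Rotation as R
def cam(n,save=None):
    i=robot.camera_info(n); p,d=robot.read_camera(n)
    if save: cv2.imwrite('pics/'+save,p[:,:,::-1])
    f=240/np.tan(np.radians(i['vertical_fov']/2))
    v,u=np.mgrid[:480,:640]
    P=np.stack([(u-i['cx'])/f*d,-(v-i['cy'])/f*d,-d,np.ones_like(d)],-1)@np.array(i['cam_to_world']).T
    P=P[...,:3].copy(); P[d==0]=np.nan
    return p,d,P,i
E
python3 - <<'E'
from h import *
s=robot.read_state(); print(s)
for n in ['scene','top']:
    p,d,P,i=cam(n,n+'0.png'); print(n,i); np.savez(n+'0.npz',p=p,P=P)
E
```

```text
{'t': 0.0, 'q': array([ 1.03762067e+00,  1.31165076e-01,  1.48925221e+00, -6.00493279e-06,
        1.52299958e+00, -8.54238910e-02]), 'dq': array([-9.92072715e-04,  9.06591101e-04, -2.53948586e-04, -9.84753862e-04,
       -1.10719525e-03, -3.56275331e-05]), 'joint_torque': array([-1.49090461e-03, -5.59872794e+01, -4.91737068e+01,  7.65833328e-02,
        3.62774951e-02, -1.57952327e-04]), 'tool_pos': array([0.25947296, 0.54037173, 0.21759998]), 'orientation': array([-6.97343645e-01, -3.06265507e+00,  2.73188358e-03]), 'force': array([-0.39559546, -0.38438294, -0.71204697]), 'wrist_torque': array([-0.00062174,  0.01243108, -0.00353722]), 'opening': 0.09290192379312259}
scene {'vertical_fov': 44.65042597406383, 'cx': 319.80019330021196, 'cy': 238.39858462659805, 'cam_to_world': array([[ 8.72628067e-01,  3.32867872e-01, -3.57378281e-01,
         1.42462648e-01],
       [-4.88385282e-01,  5.95157892e-01, -6.38174662e-01,
        -7.68791884e-01],
       [ 2.68662342e-04,  7.31427415e-01,  6.81919251e-01,
         8.80274514e-01],
       [ 0.00000000e+00,  0.00000000e+00,  0.00000000e+00,
         1.00000000e+00]])}
top {'vertical_fov': 55.33248941709698, 'cx': 325.547355908812, 'cy': 237.21752970240377, 'cam_to_world': array([[ 0.01023817,  0.99755862, -0.06907952,  0.4751582 ],
       [-0.9998121 ,  0.01134951,  0.0157146 , -0.01204642],
       [ 0.01646025,  0.06890565,  0.99748738,  0.94302204],
       [ 0.        ,  0.        ,  0.        ,  1.        ]])}
```

View pics/top0.png

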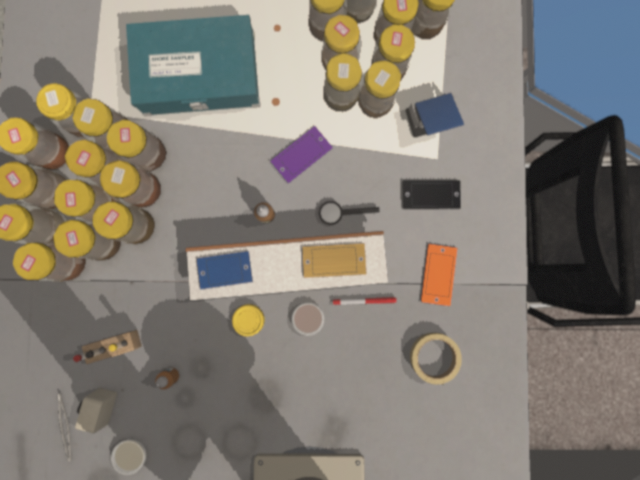

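View pics/scene0.png

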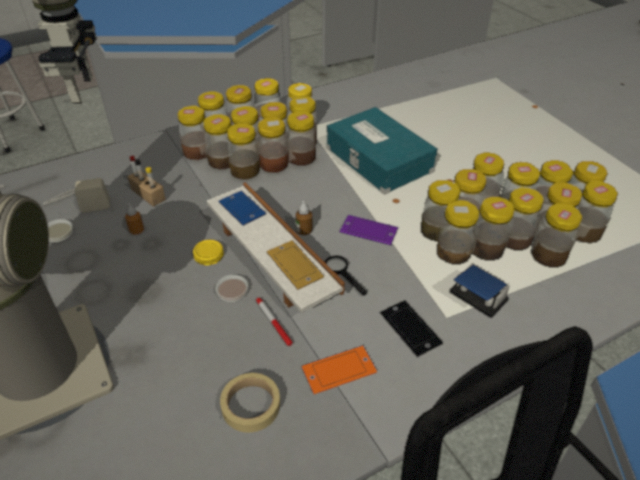

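Candidates for the brass plate (top view): ochre on ledge (334,260), orange (438,273), purple (301,154), black (431,194), the last three all on the bench. The brass plate is the one on the ledge. Blue plate at (224,270), toward the +y end.

```bash
python3 - <<'E'
from h import *
out=[]
for n in ['top','scene']:
    z=np.load(n+'0.npz'); p=z['p'];P=z['P']
    hsv=cv2.cvtColor(p,cv2.COLOR_RGB2HSV); H,S,V=[hsv[...,k].astype(int) for k in range(3)]
    reg=(P[...,2]>.052)&(P[...,2]<.075)&(abs(P[...,1]-.05)<.25)&(P[...,0]>.25)&(P[...,0]<.6)
    def rect(m,l):
        k,lab,st,_=cv2.connectedComponentsWithStats(m.astype(np.uint8)); j=1+np.argmax(st[1:,4]); m=lab==j
        q=P[m]; r=cv2.minAreaRect((q[:,:2]*1000).astype(np.float32)); print(n,l,m.sum(),[np.round(t,1) for t in r], 'z',np.median(q[:,2]).round(4)); print(cv2.boxPoints(r).round(0).tolist())
    rect(reg&(H>100)&(H<125)&(S>100),'blue')
    rect(reg&(H>12)&(H<28)&(S>120)&(V>80),'brass')
    rect(reg&((S<60)&(V>120)|(S>100)&(H>100)&(H<125)|(H>12)&(H<28)&(S>120)),'ledge')
    rect((P[...,2]>.04)&(P[...,2]<.11)&(abs(P[...,1]-.05)<.25)&(P[...,0]>.3)&(P[...,0]<.6),'all')
z=np.load('top0.npz');P=z['P']
for nm,(u,v) in dict(drop=(263,211),lens=(330,212),lid=(247,320),petri=(307,318),mark=(362,300)).items(): print(nm,P[v,u].round(3))
c=cv2.resize(z['p'][220:320,170:410],None,fx=3.3,fy=3.3,interpolation=cv2.INTER_CUBIC); cv2.imwrite('pics/crop0.png',c[:,:,::-1])
E
```

```text
top blue 1327 [array([472.1, 166.7]), array([53.9, 95.6]), np.float64(9.1)] z 0.0678
[[438.0, 210.0], [453.0, 115.0], [506.0, 124.0], [491.0, 218.0]]
top brass 1650 [array([492.6, -41.7]), array([ 54.6, 115.4]), np.float64(3.4)] z 0.0675
[[462.0, 14.0], [469.0, -101.0], [523.0, -98.0], [516.0, 18.0]]
top ledge 7336 [array([478.4,  47.6]), array([ 92.9, 380.3]), np.float64(5.6)] z 0.0621
[[413.0, 232.0], [451.0, -146.0], [543.0, -137.0], [506.0, 241.0]]
top all 10309 [array([482.1,  48. ]), array([100.2, 380.3]), np.float64(5.6)] z 0.0634
[[414.0, 232.0], [451.0, -146.0], [551.0, -136.0], [513.0, 242.0]]
scene blue 720 [array([469.8, 162.2]), array([59.1, 99. ]), np.float64(8.6)] z 0.0666
[[433.0, 207.0], [448.0, 109.0], [506.0, 118.0], [492.0, 216.0]]
scene brass 1252 [array([491.4, -45.2]), array([ 60.8, 120.4]), np.float64(3.2)] z 0.0664
[[458.0, 13.0], [464.0, -107.0], [525.0, -104.0], [518.0, 17.0]]
scene ledge 6275 [array([480.1,  47.1]), array([102.1, 386.6]), np.float64(5.6)] z 0.0618
[[410.0, 234.0], [448.0, -150.0], [550.0, -140.0], [512.0, 244.0]]
scene all 6995 [array([480.3,  47. ]), array([102.1, 386.7]), np.float64(5.6)] z 0.0619
[[411.0, 235.0], [448.0, -150.0], [550.0, -140.0], [512.0, 244.0]]
drop [0.583 0.093 0.08 ]
lens [ 0.592 -0.035  0.008]
lid [0.372 0.129 0.017]
petri [0.377 0.009 0.016]
mark [ 0.413 -0.102  0.013]
```

View pics/crop0.png

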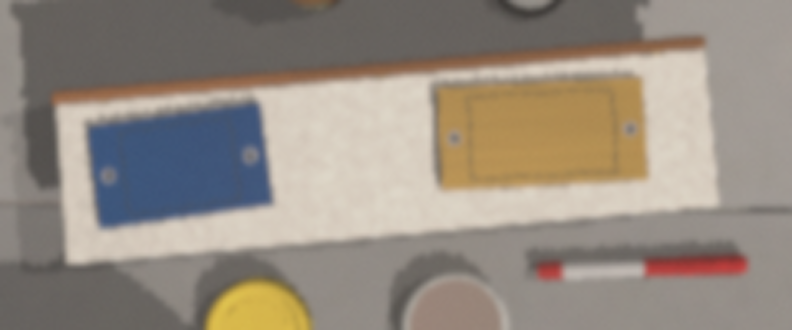

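The crop shows brass plate with screws at (455,138)/(630,128) and blue at (109,176)/(250,155), both on the white board: choice confirmed. Ledge centre is about (0.481,0.0475), yaw 5.65°. Blue is at y=+118 (needs +55 mm) and brass at y=-92 (needs -78 mm). I'll turn the tool first so that its x follows ledge y and its y follows ledge x.

```bash
cat > rel.py <<'E'
from h import *
s=robot.read_state(); a=np.radians(5.65); L=np.array([[np.cos(a),-np.sin(a)],[np.sin(a),np.cos(a)]])
T=R.from_rotvec(s['orientation']).as_matrix(); d=(s['tool_pos'][:2]-[.481,.0475])@L
print('t',s['t'],'ledge xy mm',(d*1000).round(1),'z',(s['tool_pos'][2]*1000).round(1),'F',(s['force']@np.c_[np.r_[L,[[0,0]]],[0,0,1]]).round(1),'open',round(s['opening'],4))
Tg=np.array([[-np.sin(a),np.cos(a),0],[np.cos(a),np.sin(a),0],[0,0,-1]])
print('turn to go (tool)',R.from_matrix(T.T@Tg).as_rotvec().round(3))
E
python3 -m pendant '[{"translation":[0,0,0],"twist":[0,0,0.14],"grip":-0.55},{"translation":[0,0,0],"twist":[0,0,0.14],"grip":-0.55},{"translation":[0,0,0],"twist":[0,0,0.14],"grip":-0.55},{"translation":[0,0,0],"twist":[0,0,0.14],"grip":-0.55},{"translation":[0,0,0],"twist":[0,0,0.14],"grip":-0.55},{"translation":[0,0,0],"twist":[0,0,0.14],"grip":-0.55},{"translation":[0,0,0],"twist":[0,0,0.14],"grip":-0.55},{"translation":[0,0,0],"twist":[0,0,0.04],"grip":-0.55},{"translation":[0,0,0],"twist":[0,0,0],"grip":-0.55},{"translation":[0,0,0],"twist":[0,0,0],"grip":-0.55}]'; python3 rel.py
```

```text
t: 1.1
tool_pos: [0.2577, 0.5374, 0.2114]
orientation: [2.149, 2.287, -0.019]
force: [0.4, 0.3, -0.4]
opening: 0.022
t 1.1 ledge xy mm [-174.   509.5] z 211.4 F [ 0.4  0.2 -0.4] open 0.022
turn to go (tool) [-0.007  0.01  -0.036]
```

```bash
python3 -m pendant '[{"translation":[-40,14,-1],"twist":[0,0,-0.02],"grip":-0.55},{"translation":[-40,14,-1],"twist":[0,0,-0.016],"grip":-0.55},{"translation":[-40,14,-1],"twist":[0,0,0],"grip":-0.55},{"translation":[-40,14,-1],"twist":[0,0,0],"grip":-0.55},{"translation":[-40,14,-1],"twist":[0,0,0],"grip":-0.55},{"translation":[-40,14,-1],"twist":[0,0,0],"grip":-0.55},{"translation":[-40,14,-1],"twist":[0,0,0],"grip":-0.55},{"translation":[-40,14,-1],"twist":[0,0,0],"grip":-0.55},{"translation":[-40,14,-1],"twist":[0,0,0],"grip":-0.55},{"translation":[-40,14,-1],"twist":[0,0,0],"grip":-0.55}]'; python3 rel.py
```

```text
t: 2.1
tool_pos: [0.4407, 0.1439, 0.2227]
orientation: [2.075, 2.355, -0.021]
force: [0.9, 0.8, -0.3]
opening: 0.0209
t 2.1 ledge xy mm [-30.6  99.9] z 222.7 F [ 0.9  0.8 -0.3] open 0.0209
turn to go (tool) [-0.008  0.011  0.028]
```

```bash
python3 -m pendant '[{"translation":[-27,11,0],"twist":[-0.004,0.005,0.014],"grip":-0.55},{"translation":[-27,11,0],"twist":[-0.004,0.005,0.014],"grip":-0.55},{"translation":[-27,11,0],"twist":[0,0,0],"grip":-0.55},{"translation":[0,0,20],"twist":[0,0,0],"grip":-0.55},{"translation":[0,0,20],"twist":[0,0,0],"grip":-0.55},{"translation":[0,0,20],"twist":[0,0,0],"grip":-0.55},{"translation":[0,0,15],"twist":[0,0,0],"grip":-0.55},{"translation":[0,0,10],"twist":[0,0,0],"grip":-0.55},{"translation":[0,0,0],"twist":[0,0,0],"grip":-0.55},{"translation":[0,0,0],"twist":[0,0,0],"grip":-0.55}]'; python3 rel.py; python3 - <<'E'
from h import *
cam('wrist','w1.png')
E
```

```text
t: 3.1
tool_pos: [0.4868, 0.0564, 0.1366]
orientation: [2.103, 2.328, 0.002]
force: [-0.6, 0.0, 0.1]
opening: 0.0211
t 3.1 ledge xy mm [6.6 8.3] z 136.6 F [-0.6  0.1  0.1] open 0.0211
turn to go (tool) [0.004 0.002 0.003]
```

View pics/w1.png

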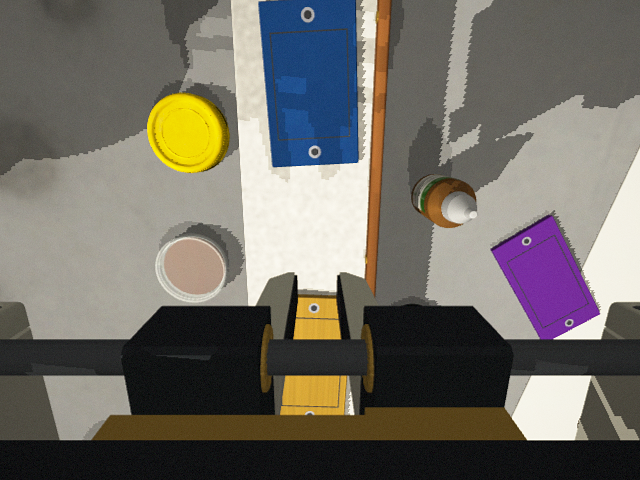

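Wrist view: blue's inner edge is at row ~165, cols 270–357. Brass's inner edge is at row ~297, hidden below the fingers, which come down between the plates. Descending in the gap.

```bash
python3 -m pendant '[{"translation":[6,-3,15],"twist":[0,0,0],"grip":-0.55},{"translation":[5,-3,15],"twist":[0,0,0],"grip":-0.55},{"translation":[0,0,15],"twist":[0,0,0],"grip":-0.55},{"translation":[0,0,11],"twist":[0,0,0],"grip":-0.55},{"translation":[0,0,6],"twist":[0,0,0],"grip":-0.55},{"translation":[0,0,3],"twist":[0,0,0],"grip":-0.55},{"translation":[0,0,0],"twist":[0,0,0],"grip":-0.55},{"translation":[0,0,0],"twist":[0,0,0],"grip":-0.55},{"translation":[0,0,0],"twist":[0,0,0],"grip":-0.55},{"translation":[0,0,0],"twist":[0,0,0],"grip":-0.55}]'; python3 rel.py; python3 - <<'E'
from h import *
a=np.radians(5.65); L=np.array([[np.cos(a),-np.sin(a)],[np.sin(a),np.cos(a)]])
p,d,P,i=cam('wrist','w2.png')
hsv=cv2.cvtColor(p,cv2.COLOR_RGB2HSV); m=(hsv[...,0]>105)&(hsv[...,0]<120)&(hsv[...,1]>120)&(P[...,2]>.05)&(P[...,2]<.08)
q=((P[m][:,:2]-[.481,.0475])@L*1000).astype(np.float32); r=cv2.minAreaRect(q);print(r,np.median(P[m][:,2])); print(cv2.boxPoints(r).round(0).tolist())
w=(hsv[...,1]<40)&(hsv[...,2]>170)&(P[...,2]>.05)&(P[...,2]<.08); print('white z',np.median(P[w][:,2]))
E
```

```text
t: 4.15
tool_pos: [0.4827, 0.0688, 0.0715]
orientation: [2.097, 2.325, 0.012]
force: [-0.2, 1.2, 0.0]
opening: 0.0207
t 4.15 ledge xy mm [ 3.8 21. ] z 71.5 F [-0.1  1.2  0. ] open 0.0207
turn to go (tool) [0.012 0.002 0.004]
((6.037965774536133, 92.4144287109375), (59.90542221069336, 133.16297912597656), 3.2245771884918213) 0.06578516704434792
[[-28.0, 157.0], [-20.0, 24.0], [40.0, 28.0], [32.0, 161.0]]
white z 0.05976292503332875
```

```bash
python3 -m pendant '[{"translation":[0,-2,5],"twist":[0.006,0,0],"grip":-0.55},{"translation":[0,0,3],"twist":[0.006,0,0],"grip":-0.55},{"translation":[0,0,0],"twist":[0,0,0],"grip":-0.55},{"translation":[8,0,0],"twist":[0,0,0],"grip":-0.55},{"translation":[8,0,0],"twist":[0,0,0],"grip":-0.55},{"translation":[7,0,0],"twist":[0,0,0],"grip":-0.55},{"translation":[0,0,0],"twist":[0,0,0],"grip":-0.55},{"translation":[0,0,0],"twist":[0,0,0],"grip":-0.55},{"translation":[0,0,0],"twist":[0,0,0],"grip":-0.55},{"translation":[0,0,0],"twist":[0,0,0],"grip":-0.55}]'; python3 rel.py
```

```text
t: 5.2
tool_pos: [0.4784, 0.0941, 0.0632]
orientation: [2.102, 2.332, -0.002]
force: [-0.1, 0.1, 0.1]
opening: 0.0212
t 5.2 ledge xy mm [ 2.  46.7] z 63.2 F [-0.1  0.1  0.1] open 0.0212
turn to go (tool) [0.    0.002 0.005]
```

```bash
python3 -m pendant '[{"translation":[5,0,0],"twist":[0,0,0],"grip":-0.55},{"translation":[5,0,0],"twist":[0,0,0],"grip":-0.55},{"translation":[5,0,0],"twist":[0,0,0],"grip":-0.55},{"translation":[5,0,0],"twist":[0,0,0],"grip":-0.55},{"translation":[5,0,0],"twist":[0,0,0],"grip":-0.55},{"translation":[5,0,0],"twist":[0,0,0],"grip":-0.55},{"translation":[5,0,0],"twist":[0,0,0],"grip":-0.55},{"translation":[5,0,0],"twist":[0,0,0],"grip":-0.55},{"translation":[0,0,0],"twist":[0,0,0],"grip":-0.55},{"translation":[0,0,0],"twist":[0,0,0],"grip":-0.55}]'; python3 rel.py; cat > meas.py <<'E'
import sys
from h import *
a=np.radians(5.65); L=np.array([[np.cos(a),-np.sin(a)],[np.sin(a),np.cos(a)]])
for n in sys.argv[2].split(','):
    p,d,P,i=cam(n,sys.argv[1]+n+'.png')
    hsv=cv2.cvtColor(p,cv2.COLOR_RGB2HSV); H,S,V=[hsv[...,k].astype(int) for k in range(3)]
    reg=(P[...,2]>.055)&(P[...,2]<.075)&(P[...,0]>.4)&(P[...,0]<.58)&(abs(P[...,1]-.05)<.28)
    hz=P[...,2]>.03
    for l,c in (('blue',(H>100)&(H<125)&(S>100)),('brass',(H>12)&(H<28)&(S>120)),('ledge',(S<60)&(V>120))):
        m=(reg&c).astype(np.uint8)
        k,lab,st,_=cv2.connectedComponentsWithStats(m)
        if k<2: continue
        m=lab==1+np.argmax(st[1:,4]); q=((P[m][:,:2]-[.481,.0475])@L*1000).astype(np.float32)
        r=cv2.minAreaRect(q); print(n,l,m.sum(),[np.round(t,1) for t in r],'y range',np.percentile(q[:,1],[.5,99.5]).round(1),'z',np.median(P[m][:,2]).round(4))
E
python3 meas.py a wrist,top,scene
```

```text
t: 6.2
tool_pos: [0.474, 0.1372, 0.0633]
orientation: [2.102, 2.332, -0.003]
force: [-0.2, -1.2, 0.4]
opening: 0.0209
t 6.2 ledge xy mm [ 1.9 90. ] z 63.3 F [-0.3 -1.2  0.4] open 0.0209
turn to go (tool) [0.001 0.003 0.005]
wrist blue 13180 [array([  6.8, 149.4]), array([47.6, 63.7]), np.float64(0.2)] y range [118.1 181. ] z 0.0658
wrist brass 3285 [array([ 48.9, 134.2]), array([109.3,   9.1]), np.float64(90.0)] y range [ 82.9 188.3] z 0.0674
wrist ledge 9454 [array([-27.8, 133.6]), array([ 38. , 111.4]), np.float64(0.2)] y range [ 79.1 188.6] z 0.0598
top brass 1659 [array([  2.9, -90. ]), array([115.7,  54.8]), np.float64(87.9)] y range [-147.3  -32.7] z 0.0675
top ledge 4540 [array([ -2.6, -56.8]), array([265.8,  92.8]), np.float64(90.0)] y range [-188.6   73.2] z 0.0616
scene blue 121 [array([-19.6, 138.4]), array([66.7, 21.8]), np.float64(76.0)] y range [106.4 169.6] z 0.0667
scene brass 1249 [array([  0.3, -92.8]), array([121.9,  60.4]), np.float64(87.9)] y range [-151.   -34.6] z 0.0663
scene ledge 3715 [array([-4. ,  0.3]), array([385.8,  96. ]), np.float64(90.0)] y range [-191.3  168.4] z 0.0604
```

View pics/awrist.png

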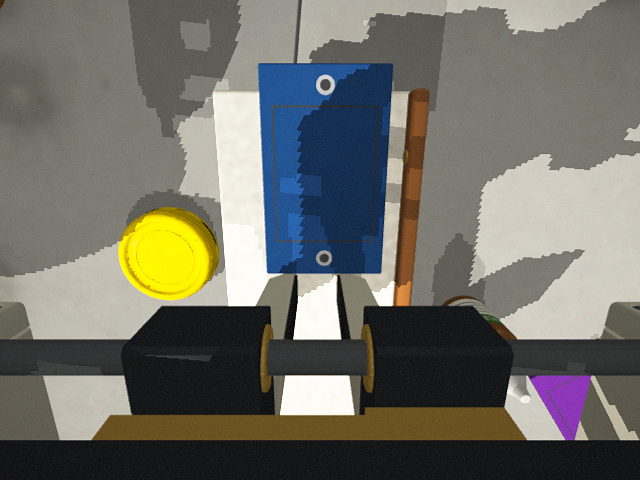

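Blue is straight and square with the fingers: far edge at row 64, ledge end at row 92, inner edge at row 272. I'll measure the overhang directly.

```bash
cat > edge.py <<'E'
import sys
from h import *
a=np.radians(5.65); L=np.array([[np.cos(a),-np.sin(a)],[np.sin(a),np.cos(a)]])
i=robot.camera_info('wrist'); M=np.array(i['cam_to_world']); f=240/np.tan(np.radians(i['vertical_fov']/2))
for t in sys.argv[1:]:
    u,v,z=map(float,t.split(',')); r=M[:3,:3]@[(u-i['cx'])/f,-(v-i['cy'])/f,-1]; X=M[:3,3]+r*(z/1000-M[2,3])/r[2]
    print(t,((X[:2]-[.481,.0475])@L*1000).round(1))
E
python3 edge.py 325,64,66 265,272,66 378,272,66 220,92,60 240,92,60 400,92,60 214,92,60
```

```text
325,64,66 [  6.6 198.6]
265,272,66 [-23.5 100.3]
378,272,66 [ 35.2 100.6]
220,92,60 [-42.1 187.7]
240,92,60 [-32.8 187.8]
400,92,60 [ 41.8 188.1]
214,92,60 [-44.9 187.7]
```

```bash
python3 -m pendant '[{"translation":[5,0,0],"twist":[0,0,0],"grip":-0.55},{"translation":[5,0,0],"twist":[0,0,0],"grip":-0.55},{"translation":[5,0,0],"twist":[0,0,0],"grip":-0.55},{"translation":[4,0,0],"twist":[0,0,0],"grip":-0.55},{"translation":[2,0,0],"twist":[0,0,0],"grip":-0.55},{"translation":[0,0,0],"twist":[0,0,0],"grip":-0.55},{"translation":[0,0,0],"twist":[0,0,0],"grip":-0.55},{"translation":[0,0,0],"twist":[0,0,0],"grip":-0.55},{"translation":[0,0,0],"twist":[0,0,0],"grip":-0.55},{"translation":[0,0,0],"twist":[0,0,0],"grip":-0.55}]'; python3 rel.py; python3 meas.py b wrist
```

```text
t: 7.35
tool_pos: [0.4718, 0.1594, 0.0632]
orientation: [2.103, 2.33, -0.002]
force: [-0.4, -0.6, -0.1]
opening: 0.0212
t 7.35 ledge xy mm [  1.9 112.3] z 63.2 F [-0.4 -0.5 -0.1] open 0.0212
turn to go (tool) [0.001 0.003 0.004]
wrist blue 13164 [array([  6.8, 171.7]), array([47.6, 63.6]), np.float64(0.2)] y range [140.4 203.3] z 0.0658
wrist brass 2477 [array([ 49. , 146.2]), array([ 9.1, 85.8]), np.float64(0.2)] y range [104.9 188.6] z 0.0674
wrist ledge 12778 [array([ -0.5, 134.1]), array([110.4,  92.7]), np.float64(89.7)] y range [ 80.4 188.8] z 0.0597
```

View pics/bwrist.png

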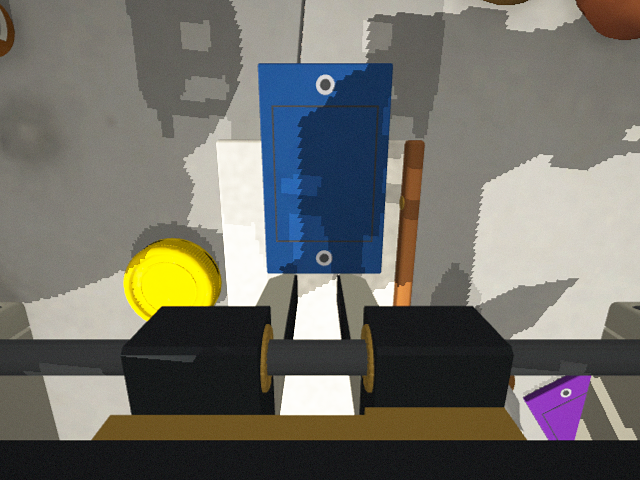

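Blue now overhangs about 32 mm (far edge row 64 is y≈221, ledge end row 141 is ≈188.5) and is straight. Backing off and pushing the brass plate the other way.

```bash
python3 -m pendant '[{"translation":[-5,0,0],"twist":[0,0,0],"grip":-0.55},{"translation":[-15,0,0],"twist":[0,0,0],"grip":-0.55},{"translation":[-18,0,0],"twist":[0,0,0],"grip":-0.55},{"translation":[-18,0,0],"twist":[0,0,0],"grip":-0.55},{"translation":[-18,0,0],"twist":[0,0,0],"grip":-0.55},{"translation":[-18,0,0],"twist":[0,0,0],"grip":-0.55},{"translation":[-15,0,0],"twist":[0,0,0],"grip":-0.55},{"translation":[-5,0,0],"twist":[0,0,0],"grip":-0.55},{"translation":[0,0,0],"twist":[0,0,0],"grip":-0.55},{"translation":[0,0,0],"twist":[0,0,0],"grip":-0.55}]'; python3 rel.py
```

```text
t: 8.4
tool_pos: [0.4833, 0.0424, 0.0635]
orientation: [2.103, 2.331, -0.002]
force: [-0.5, -0.1, -0.4]
opening: 0.0209
t 8.4 ledge xy mm [ 1.8 -5.3] z 63.5 F [-0.5 -0.1 -0.4] open 0.0209
turn to go (tool) [0.001 0.002 0.004]
```

```bash
python3 -m pendant '[{"translation":[-5,0,0],"twist":[0,0,0],"grip":-0.55},{"translation":[-5,0,0],"twist":[0,0,0],"grip":-0.55},{"translation":[-5,0,0],"twist":[0,0,0],"grip":-0.55},{"translation":[-5,0,0],"twist":[0,0,0],"grip":-0.55},{"translation":[-5,0,0],"twist":[0,0,0],"grip":-0.55},{"translation":[-5,0,0],"twist":[0,0,0],"grip":-0.55},{"translation":[-5,0,0],"twist":[0,0,0],"grip":-0.55},{"translation":[-5,0,0],"twist":[0,0,0],"grip":-0.55},{"translation":[-5,0,0],"twist":[0,0,0],"grip":-0.55},{"translation":[-5,0,0],"twist":[0,0,0],"grip":-0.55}]'; python3 rel.py
```

```text
t: 9.4
tool_pos: [0.4885, -0.008, 0.0634]
orientation: [-2.101, -2.336, -0.001]
force: [0.4, 2.8, 0.4]
opening: 0.0209
t 9.4 ledge xy mm [  2. -56.] z 63.4 F [0.6 2.7 0.4] open 0.0209
turn to go (tool) [ 0.    -0.001  0.007]
```

```bash
python3 -m pendant '[{"translation":[-5,0,0],"twist":[0,0,0.005],"grip":-0.55},{"translation":[-5,0,0],"twist":[0,0,0],"grip":-0.55},{"translation":[-5,0,0],"twist":[0,0,0],"grip":-0.55},{"translation":[-5,0,0],"twist":[0,0,0],"grip":-0.55},{"translation":[-5,0,0],"twist":[0,0,0],"grip":-0.55},{"translation":[-5,0,0],"twist":[0,0,0],"grip":-0.55},{"translation":[-2,0,0],"twist":[0,0,0],"grip":-0.55},{"translation":[0,0,0],"twist":[0,0,0],"grip":-0.55},{"translation":[0,0,0],"twist":[0,0,0],"grip":-0.55},{"translation":[0,0,0],"twist":[0,0,0],"grip":-0.55}]'; python3 rel.py; python3 meas.py c scene,top
```

```text
t: 10.4
tool_pos: [0.492, -0.0435, 0.0634]
orientation: [-2.108, -2.329, -0.001]
force: [-0.8, 2.6, 0.1]
opening: 0.0208
t 10.4 ledge xy mm [  2.  -91.6] z 63.4 F [-0.5  2.6  0.1] open 0.0208
turn to go (tool) [ 0.    -0.001  0.001]
scene blue 679 [array([  2.3, 169.7]), array([103.1,  59.9]), np.float64(88.7)] y range [121.3 219. ] z 0.0665
scene brass 1435 [array([   3.3, -161.4]), array([ 61.8, 121.7]), np.float64(0.5)] y range [-220.9 -102.9] z 0.0664
scene ledge 2174 [array([-4.9, -2.4]), array([381.9,  95. ]), np.float64(89.5)] y range [-191.   185.8] z 0.0604
top blue 1336 [array([  5. , 172.8]), array([96.1, 56.3]), np.float64(89.2)] y range [125.7 219.2] z 0.0678
top brass 1 [array([ 47.1, 134.9]), array([0., 0.]), np.float64(0.0)] y range [134.9 134.9] z 0.0686
top ledge 3378 [array([-2.6, 97.5]), array([186.2,  92.5]), np.float64(90.0)] y range [ 10. 188.] z 0.0618
```

View pics/cscene.png

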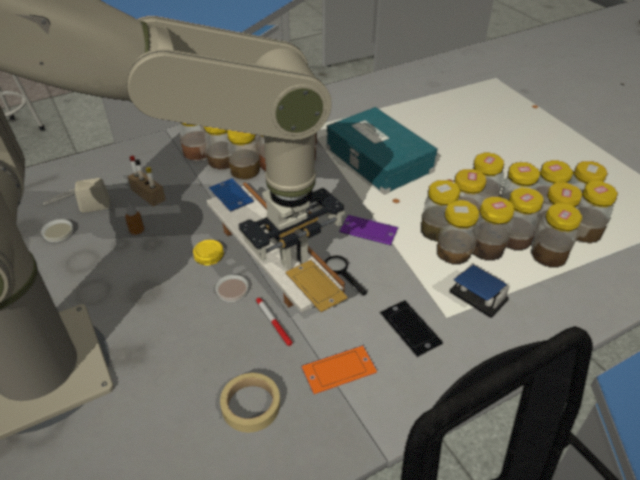

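The scene view shows both plates straight. Brass is at (315,285) with centre y≈-161, so about 9 mm more.

```bash
python3 -m pendant '[{"translation":[-4,0,0],"twist":[0,0,0],"grip":-0.55},{"translation":[-3,0,0],"twist":[0,0,0],"grip":-0.55},{"translation":[-2,0,0],"twist":[0,0,0],"grip":-0.55},{"translation":[0,0,0],"twist":[0,0,0],"grip":-0.55},{"translation":[4,0,0],"twist":[0,0,0],"grip":-0.55},{"translation":[15,0,0],"twist":[0,0,0],"grip":-0.55},{"translation":[20,0,0],"twist":[0,0,0],"grip":-0.55},{"translation":[20,0,0],"twist":[0,0,0],"grip":-0.55},{"translation":[20,0,0],"twist":[0,0,0],"grip":-0.55},{"translation":[10,0,0],"twist":[0,0,0],"grip":-0.55}]'; python3 rel.py
python3 -m pendant '[{"translation":[0,0,-10],"twist":[0,0,0],"grip":-0.55},{"translation":[0,0,-20],"twist":[0,0,0],"grip":-0.55},{"translation":[0,0,-30],"twist":[0,0,0],"grip":-0.55},{"translation":[0,0,-30],"twist":[0,0,0],"grip":-0.55},{"translation":[0,0,-30],"twist":[0,0,0],"grip":-0.55},{"translation":[0,0,-30],"twist":[0,0,0],"grip":-0.55},{"translation":[0,0,-20],"twist":[0,0,0],"grip":-0.55},{"translation":[0,0,0],"twist":[0,0,0],"grip":-0.55},{"translation":[0,0,0],"twist":[0,0,0],"grip":-0.55},{"translation":[0,0,0],"twist":[0,0,0],"grip":-0.55}]'; python3 rel.py; python3 meas.py d scene,top
```

```text
t: 11.5
tool_pos: [0.4834, 0.0394, 0.0633]
orientation: [2.111, 2.325, -0.001]
force: [0.3, 0.2, 0.2]
opening: 0.0214
t 11.5 ledge xy mm [ 1.6 -8.3] z 63.3 F [0.3 0.1 0.2] open 0.0214
turn to go (tool) [ 0.     0.002 -0.002]
t: 12.5
tool_pos: [0.482, 0.0382, 0.2437]
orientation: [2.106, 2.324, -0.005]
force: [-0.0, 0.2, 0.5]
opening: 0.021
t 12.5 ledge xy mm [ 0.1 -9.4] z 243.7 F [-0.   0.2  0.5] open 0.021
turn to go (tool) [ 0.001  0.006 -0.   ]
scene blue 673 [array([  1.8, 170.7]), array([105.1,  59.2]), np.float64(89.6)] y range [120.1 220.6] z 0.0665
scene brass 1447 [array([   3.6, -171.7]), array([117.7,  63. ]), np.float64(89.6)] y range [-230.  -113.7] z 0.0663
scene ledge 4412 [array([-3.8, -1. ]), array([ 96.1, 382.3]), np.float64(0.0)] y range [-190.   181.9] z 0.0604
top brass 1678 [array([   5. , -168.3]), array([116.8,  55.4]), np.float64(89.9)] y range [-226.  -110.4] z 0.0675
top ledge 649 [array([ -15.8, -146.2]), array([90.8, 73. ]), np.float64(85.1)] y range [-189.1  -98.4] z 0.0614
```

View pics/dscene.png

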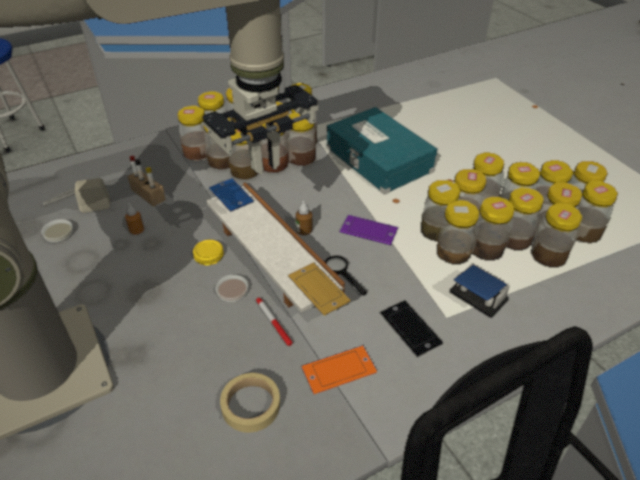

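Final view: brass is at (318,287) and blue at (232,194). Both lie flat and overhang their ends, and the lid, petri dish, marker, dropper and loupe are where they started. The arm is clear. Handing in.

```bash
python3 -c "
from plant import robot
print(robot.close_job())"
```

```text
the job is handed in; nothing more can be done
None
```

Both plates are pushed out past their own ends of the ledge, and I handed the job in at about 12.6 s. No verdict is reported.

| Plate | End of ledge | Centre y in ledge frame | Allowed y | Overhang | Angle to ledge |
|---|---|---|---|---|---|
| Blue | +y | about +171 to +173 mm | 163–183 mm | about 32 mm | under 1.5° |
| Brass | −y | about −168 to −172 mm | 158–182 mm | about 40 mm | under 0.5° |

- **Method:** I used both fingertips, 21 mm apart, to push on each plate's inner end.
- **Flatness and position:** Both plate tops read about 66–68 mm high, as expected for plates lying flat. Both are a few millimetres on the fence side of the ledge's middle.
- **Forces and surroundings:** The wrist force readings stayed under 3 N. In the last picture, the things round the ledge are where they started, judged by eye. The arm was about 180 mm above the ledge.
- **Disagreements:** The scene and top cameras differed by 2–4 mm in y. The wrist camera put blue about 5 mm nearer the fence than the scene camera did. Both differences are well inside the limits. The top camera's view of blue was blocked in the final check, so blue's last reading there is from just before the last brass push.

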